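# Close up the battery-cell transit case

## Robot

A 7-joint arm with a two-finger parallel gripper is mounted at the origin on the work surface. World frame = base frame: x ahead of the robot, y to its left, z up, the work surface at z = 0. Lengths are in m, angles in rad, forces in N, time in s.
With the tool pointing down it reaches from about 0.425 to 0.875 m from the base axis. Payload 8.4 kg.
Tool frame: the origin (TCP) lies at the very end of the fingers, on their centre line; the grasp point (between the pads) lies 19 mm behind it; z points along the fingers, y is the direction in which the jaws open and shut (so a half turn about z gives the same grasp; the last joint's range is limited). The gripper opens to 85 mm and grips with 20 to 120 N. Pads are 22 mm wide; open, the fingers measure 114 mm over their backs; the gripper's body (76 mm by 85 mm) begins 54 mm behind the grasp point. The pads swing forward as they close: fully open they stand 13 mm farther back than shut.
Start: joints at [1.059, 0.333, 0.04, 1.465, -0.013, 1.343, -0.059], TCP at [0.261, -0.595, 0.231] pointing down, gripper open.
Joint ranges: [-2.58, 2.58], [-0.38, 2.09], [-1.3, 1.39], [0.25, 2.4], [-1.5, 4.64], [0.08, 2.09], [-2.65, 2.65]. Speed limits (rad/s): [2.22, 2.22, 2.79, 2.79, 3.14, 3.14, 3.14].

## Interface

Orientations are given as a 3x3 rotation matrix whose columns are the frame's x, y, z axes.
In Python, from bench import robot gives the robot as it stands. The module is installed in compiled form; this text tells all that it offers.
- The arm moves only by the tool servo_tool, never from a script. Its argument "plan" is a list of rows, each a list of 3 entries, a list of its own where there are three numbers: the shift along the world's x, y, z in m, then the turn about the world's z in degrees, then the closure in counts, from 0 (fully open) to 255 (shut). In form: [[[tx, ty, tz], yaw, gripper], ...]. A call has exactly 5 rows; each row is the pose to reach, as a shift and turn from the pose measured when the call began; what a row does not reach only later rows make up. A row lasts 1/12 s, in which the tool goes at most 41.7 mm and 7.16 degrees, less where a joint would pass 70% of its speed; a pose out of reach is approached as far as the arm can. A call with a gripper value outside its range is refused whole. The fingers move at their own pace and stop on an object; the grip force is fixed at half the most. Time passes only in rows, so rows that repeat a pose let the fingers close, or fill a call up. It gives the time, the measured TCP pose, the force and the opening at its end, in the units of the state.
- robot.read_state(): the state, without advancing time (a new reading comes with each control period).
- robot.snapshot(name): name is "scene" or "top"; returns a dict with "color" (480x640x3 uint8, red, green, blue), "fx", "fy", "cx", "cy" (pixels), "k1" (the pictures are not rectified: a ray, as slopes to the right and down, at radius r is drawn at 1 + k1 r^2 times it, then the intrinsics apply), "pose" (4x4, takes a point from camera to world coordinates). Camera axes: x right, y up, looking along -z (the intrinsics and any distortion apply to the point x, -y, -z); pixel columns grow to the right and rows downward; lengths in m; the calibration is good to about 2 mm. A picture is of the moment at which its call begins. There is no depth.
- robot.close_job(): hands the job in, once; it reports no verdict.
Trained networks look in the newest picture that a camera, given by its name, has taken for a name from the list of things; names that differ only in an ending like _2 or _b are one class to them, and where a whole thing is asked for, a point or a joint stands for the part that bears it (a point fixed in the world has none). Each returns a list of dicts, best first, with "confidence" (0 to 1); they miss things now and then, are a little off and sometimes report something else, mostly with a low value. They report only what shows in the picture. A call takes as long as a camera call.
- robot.spot_in(query, camera): "point" ([column, row] in pixels, amid what is visible of it).
- robot.outline_of(query, camera): "region" (480x640 bool, what is visible of it) and "point" ([column, row] in pixels, amid what is visible of it).
The state is a dict: "t": time; "q": joint angles; "qd": joint speeds; "effort": joint torques, N m; "tcp_pos": TCP position; "orientation": TCP orientation; "wrist_force": force on the tool from outside, world axes, zero at the start; "torque": the same for the moment, N m; "finger_gap": finger opening in m.
Only numpy, scipy, OpenCV 4.12 (cv2) and the standard library are available. Lean on these libraries where they do the work, as an engineer would, in place of code of your own. Each camera call takes 0.05 s, during which the arm holds its last target.

## Task

Close up the case of battery cells: push the upright orange hold-down flap over with the fingertips until it lies fully folded down over the cells, and only then push the white cover over and press it fully shut. Push only: do not pinch the flap or the cover, and leave the loose cells and everything else on the bench where they stand. Finish with the robot clear of everything.

Things in the scene. Friction and masses are not known exactly. Their poses are not given: they have to be found in the camera images.
- case: Grey open case fixed to the bench, 170 (x) by 220 (y) by 100 mm tall, walls 6 mm, filled with blue cells whose tops stand 77 mm above the bench. Origin: centre of its underside. Its z is up; the flap is hinged along its -y side and the cover along its +y side, both hinges parallel to its x.
- flap (a joint): Angle of the orange flap, rad: 0 = flat over the cells on its stop, 1.57 = upright, 1.75 = outer stop. Plate 150 mm wide (case x), 115 mm from hinge to free edge, 4 mm thick plus a 3 mm black pad on its inner side, set back 10 mm or more from the edges. Stiff hinge: it stays where it is left; about 1 N at the free edge turns it, so it must be pushed all the way down.
- lid (a joint): Angle of the white cover, rad: 0 = shut on the rim at its stop, 1.57 = upright, 2.0 = outer stop; it starts leaning back beyond upright. Plate 170 mm wide (case x), 220 mm from hinge to free edge, 6 mm thick plus a 5 mm black liner inside, set back 12 mm from the edges. Stiff hinge (0.45 N m): it stays where it is left; 1 to 4 N near the free edge turns it, so it must be pushed all the way down.
- flap_hinge (a point): Middle of the flap's hinge line, on the case, 98 mm to -y of its centre and 82 mm above the bench. Axes as the case.
- lid_hinge (a point): Middle of the cover's hinge line, on the case, 110 mm to +y of its centre and 100 mm above the bench. Axes as the case.
- flap_edge (a point): Middle of the flap's free edge, on its plain orange outer face, 115 mm from the hinge; about 195 mm above the bench when upright. Upright, the outer face looks to the case's -y; the flap folds towards +y. Flat, its orange face is 86 mm above the bench, 14 mm below the rim of the case.
- lid_edge (a point): Middle of the cover's free edge on its white outer face, 220 mm from the hinge; about 310 mm above the bench when open. A black tab 50 mm wide stands out 12 mm beyond it. Open, the outer face looks to the case's +y. Shut, the white face is 106 mm above the bench. The cover strikes the flap if the flap is still up.
- cell_a: Beside the case's +x side, towards its -y end. Blue round battery cell, 21 mm across, 70 mm tall, standing loose on the bench close beside the case. Origin: centre of its foot. Leave alone.
- cell_b: Beside the case's +x side, towards its +y end. Blue round battery cell, 21 mm across, 70 mm tall, standing loose on the bench close beside the case. Origin: centre of its foot. Leave alone.
- cell_c: Beside the case's -x side. Blue round battery cell, 21 mm across, 70 mm tall, standing loose on the bench close beside the case. Origin: centre of its foot. Leave alone.
- red_tray: Small brick-red open tray, 60 by 140 by 50 mm tall, to the right or left of the case. Origin: centre of its underside. Leave alone.
- tape: Ring of amber tape lying flat, 90 mm across, 19 mm high, right of the case. Origin: centre of its underside. Leave alone.
- driver: Screwdriver with a yellow handle lying on the bench, right of the case. Leave alone.
- jar: White jar with a black cap, 60 mm across, 90 mm tall, to the left or right of the case. Origin: centre of its underside. Leave alone.
- blue_bin: Blue open bin, 160 by 110 by 70 mm tall, left of the case. Origin: centre of its underside. Leave alone.

How it is judged:
By the outcome, as a careful person would: the job done as asked, in the order asked, and still so for the second after the job is handed in, with the robot touching nothing.
It also fails if it takes over 58 s, if anything falls off the work surface, if the arm or the gripper's body presses on something with over 40 N, if the wrist force passes 120 N, or if a joint passes its speed limit or range.

## Working session

There is one attempt and no reset: what is moved stays moved. The work goes in short steps, Python scripts to look and compute and a tool call to move; the robot and the scene stay as the last step left them, time stands still between calls to the robot, and variables do not carry over. Pictures are saved under pics/ and viewed, and the job is handed in when it is done.

Besides the shell and the picture viewer there is one more tool, called after ">>>" in YAML: its name, and indented under it one key for each argument. servo_tool: Moves the arm, as the interface text tells. Its arguments: {"type":"object","properties":{"plan":{"type":"array","items":{"type":"array"}}},"required":["plan"]}

```bash
mkdir -p pics
cat > h.py <<'E'
from bench import robot
import numpy as np, cv2
def save(n,f):
    s=robot.snapshot(n); cv2.imwrite('pics/'+f,s['color'][:,:,::-1]); return s
def K(s): return np.array([[s['fx'],0,s['cx']],[0,s['fy'],s['cy']],[0,0,1.]])
def ray(s,px):
    p=cv2.undistortPointsIter(np.array([[px]],float),K(s),np.array([s['k1'],0,0,0,0.]),None,None,(3,50,1e-9)) if 0 else cv2.undistortPoints(np.array([[px]],float),K(s),np.array([s['k1'],0,0,0,0.]))
    x,y=p[0,0]; T=np.array(s['pose']); return T[:3,3],T[:3,:3]@np.array([x,-y,-1.])
def atz(s,px,z):
    o,d=ray(s,px); return o+d*(z-o[2])/d[2]
def proj(s,P):
    P=np.atleast_2d(P); T=np.array(s['pose']); c=(P-T[:3,3])@T[:3,:3]
    c=c*[1,-1,-1]
    return cv2.projectPoints(c,np.zeros(3),np.zeros(3),K(s),np.array([s['k1'],0,0,0,0.]))[0][:,0]
E
python3 - <<'E'
from h import *
for n in('scene','top'):
    s=save(n,n+'0.png'); print(n,{k:s[k] for k in('fx','cx','cy','k1')},np.round(s['pose'],3).tolist())
    for q in('case','flap','lid','flap_edge','lid_edge','flap_hinge','lid_hinge','cell_a','red_tray','jar'):
        try: print(q,[(np.round(d['point']).tolist(),round(d['confidence'],2)) for d in robot.spot_in(q,n)])
        except Exception as e: print(q,e)
st=robot.read_state(); print(st)
E
```

```text
scene {'fx': 557.6172737357954, 'cx': 324.6904636031224, 'cy': 238.91513512594088, 'k1': -0.07459519484651676} [[0.719, -0.546, 0.43, 1.154], [0.695, 0.554, -0.458, -0.635], [0.012, 0.628, 0.778, 1.139], [0.0, 0.0, 0.0, 1.0]]
case [([319.0, 222.0], 0.97)]
flap [([290.0, 260.0], 0.73)]
lid [([331.0, 168.0], 0.94), ([415.0, 130.0], 0.44)]
flap_edge [([295.0, 259.0], 0.81), ([351.0, 286.0], 0.62), ([417.0, 132.0], 0.39)]
lid_edge [([328.0, 167.0], 0.62)]
flap_hinge [([317.0, 224.0], 0.6)]
lid_hinge [([320.0, 223.0], 0.89), ([289.0, 261.0], 0.56)]
cell_a [([273.0, 228.0], 0.71), ([349.0, 287.0], 0.61), ([357.0, 269.0], 0.61)]
red_tray [([224.0, 379.0], 0.75), ([318.0, 223.0], 0.55)]
jar [([442.0, 176.0], 0.55)]
top {'fx': 484.2310616097354, 'cx': 313.62759209610664, 'cy': 238.78341509619142, 'k1': -0.12510182396191288} [[0.013, 0.976, -0.218, 0.313], [-1.0, 0.011, -0.009, -0.002], [-0.006, 0.218, 0.976, 1.296], [0.0, 0.0, 0.0, 1.0]]
case [([324.0, 252.0], 0.7)]
flap [([378.0, 229.0], 0.9)]
lid []
flap_edge [([374.0, 230.0], 0.76), ([314.0, 211.0], 0.42), ([281.0, 261.0], 0.38)]
lid_edge 
[... 357 characters left out ...]
75]), 'qd': array([-1.30616806e-03, -9.43723273e-05,  5.86701817e-04,  7.16367010e-04,
       -3.88212419e-05,  6.13161892e-04, -6.52445824e-04]), 'effort': array([-1.45330316e-03, -6.58319235e+01,  1.36248227e+00, -4.05821300e+01,
        1.66261999e-02,  2.91831282e-03, -1.30565144e-05]), 'tcp_pos': array([ 0.26075496, -0.59537615,  0.2313132 ]), 'orientation': array([[ 9.16022582e-01,  4.01126701e-01,  6.76241852e-06],
       [ 4.01126700e-01, -9.16022581e-01,  2.28294889e-05],
       [ 1.53520456e-05, -1.81997407e-05, -1.00000000e+00]]), 'wrist_force': array([0.66466109, 0.25577915, 0.07609085]), 'torque': array([-0.04003801, -0.02541544, -0.01989825]), 'finger_gap': 0.08533159946745655}
```

View pics/scene0.png

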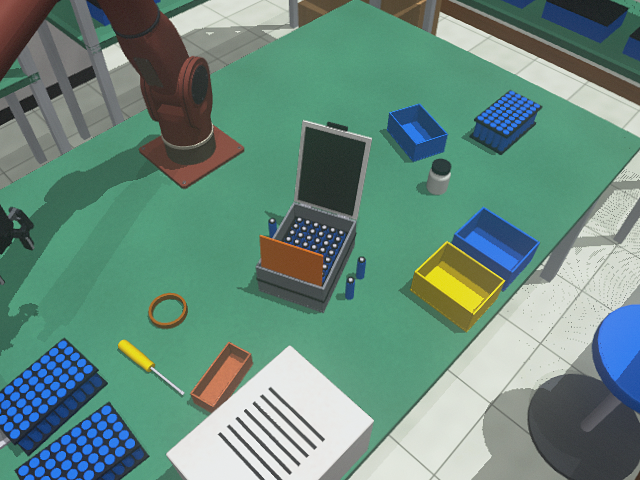

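View pics/top0.png

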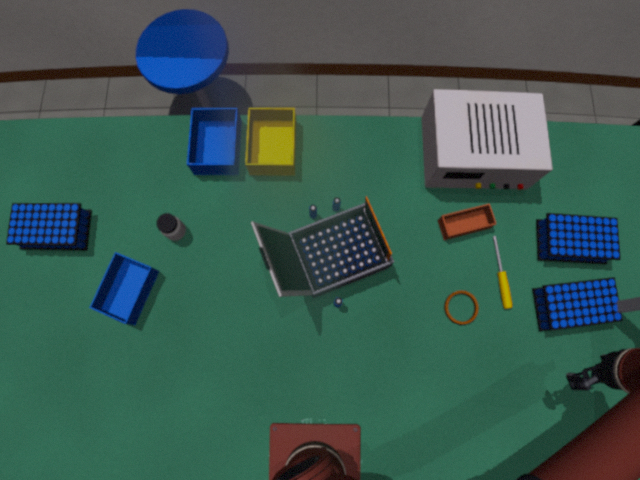

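Run:
```python
import cv2
a=cv2.imread('pics/top0.png')[185:315,240:410]; cv2.imwrite('pics/tc.png',cv2.resize(a,None,fx=4.5,fy=4.5,interpolation=cv2.INTER_CUBIC))
a=cv2.imread('pics/scene0.png')[115:315,240:390]; cv2.imwrite('pics/sc.png',cv2.resize(a,None,fx=3,fy=3,interpolation=cv2.INTER_CUBIC))
```

```text
(no output)
```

View pics/tc.png

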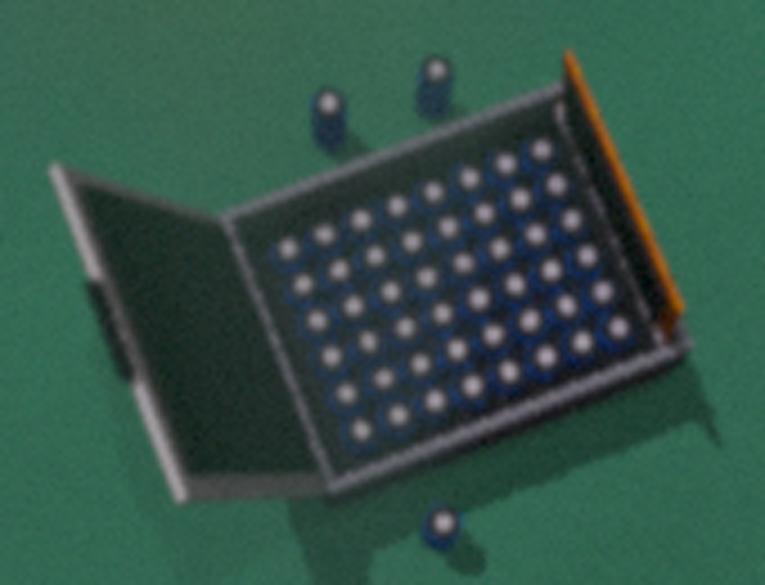

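View pics/sc.png

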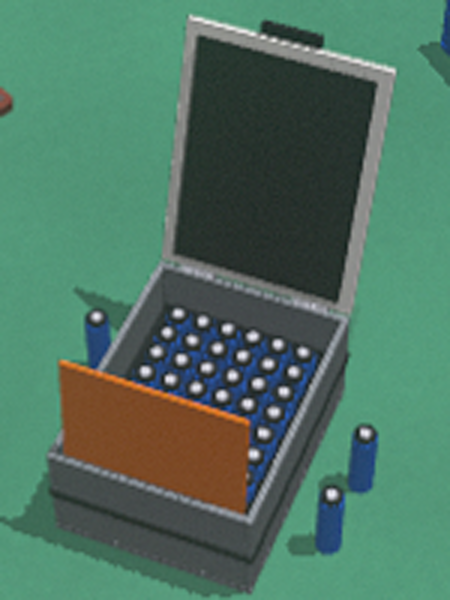

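```bash
cat > fit.py <<'E'
from h import *
from scipy.optimize import least_squares
T=robot.snapshot('top');S=robot.snapshot('scene')
def t(x,y): return ((x+.5)/4.5-.5+240,(y+.5)/4.5-.5+185)
def sc(x,y): return ((x+.5)/3-.5+240,(y+.5)/3-.5+115)
def W(p,L):
    c,s=np.cos(p[2]),np.sin(p[2]); L=np.array(L); return np.array([p[0]+c*L[0]-s*L[1],p[1]+s*L[0]+c*L[1],L[2]])
a,b=.085,.11
obs=[(T,t(222,218),(a,b,.1)),(T,t(333,490),(-a,b,.1)),(T,t(690,347),(-a,-b,.1)),(T,t(562,85),(a,-b,.1)),
(S,sc(50,455),(-a,-b,.1)),(S,sc(250,518),(a,-b,.1)),(S,sc(350,315),(a,b,.1)),(S,sc(163,265),(-a,b,.1))]
def flap(x,th,off=0): return (x,-.098+.115*np.cos(th)-off*np.sin(th),.082+.115*np.sin(th)+off*np.cos(th))
def lid(x,th,off=.003): return (x,.11-.22*np.cos(th)+off*np.sin(th),.1+.22*np.sin(th)+off*np.cos(th))
fo=[(T,t(568,52),.075),(T,t(683,308),-.075),(S,sc(60,362),-.075),(S,sc(249,420),.075)]
lo=[(T,t(52,165),.085),(T,t(182,500),-.085),(S,sc(190,17),-.085),(S,sc(395,72),.085)]
def res(p):
    r=[proj(s,W(p,L))[0]-px for s,px,L in obs]
    r+=[proj(s,W(p,flap(x,p[3],.002)))[0]-px for s,px,x in fo]
    r+=[proj(s,W(p,lid(x,p[4])))[0]-px for s,px,x in lo]
    return np.ravel(r)
r=least_squares(res,[.5,0,.3,1.57,1.8],loss='soft_l1')
if __name__=='__main__':
    print(r.x); print(np.round(res(r.x).reshape(-1,2),1).tolist())
    p=r.x
    print('flap edge',W(p,flap(0,p[3]))); print('lid edge',W(p,lid(0,p[4])))
    for n,px in(('a',(442,65)),('b',(328,98)),('c',(443,520))):
        print(n,atz(T,t(*px),.07))
    print('X',W((0,0,p[2]),(1,0,0)),'Y',W((0,0,p[2]),(0,1,0)))
E
python3 fit.py
```

```text
[ 0.55840921 -0.05815055  0.39338312  1.50234087  1.87052854]
[[-1.7, -0.6], [-1.5, 1.1], [0.5, 0.1], [2.4, -2.0], [-0.9, -0.2], [1.1, 1.8], [0.4, 0.4], [-0.5, -1.9], [-0.1, -0.1], [-0.2, 0.5], [-0.3, -0.1], [0.6, 1.0], [0.3, 0.0], [0.2, 0.5], [-0.6, -0.5], [0.6, -0.5]]
flap edge [ 0.59295886 -0.14139968  0.19673065]
lid edge [0.49024639 0.10609119 0.30930564]
a [ 0.69411748 -0.05347231  0.07      ]
b [0.67316664 0.01323831 0.07      ]
c [ 0.42755933 -0.05460813  0.07      ]
X [0.92361755 0.38331531 0.        ] Y [-0.38331531  0.92361755  0.        ]
```

Run:
```python
from fit import *
p=r.x; print('tcp',robot.read_state()['tcp_pos'])
print('pre',np.round(W(p,(0,-.165,.23)),3),np.round(W(p,(0,-.165,.17)),3))
for th in np.arange(1.5,-.01,-.15):
    print(round(th,2),np.round(W(p,(0,-.098+.095*np.cos(th)-.004*np.sin(th)-.015,.082+.095*np.sin(th)+.004*np.cos(th))),3))
```

```text
tcp [ 0.26072649 -0.59538938  0.23131063]
pre [ 0.622 -0.211  0.23 ] [ 0.622 -0.211  0.17 ]
1.5 [ 0.601 -0.16   0.177]
1.35 [ 0.595 -0.147  0.176]
1.2 [ 0.59  -0.134  0.172]
1.05 [ 0.585 -0.122  0.166]
0.9 [ 0.58  -0.111  0.159]
0.75 [ 0.576 -0.101  0.15 ]
0.6 [ 0.573 -0.092  0.139]
0.45 [ 0.57  -0.085  0.127]
0.3 [ 0.567 -0.08   0.114]
0.15 [ 0.566 -0.076  0.1  ]
0.0 [ 0.565 -0.075  0.086]
```

>>> servo_tool:
  plan:
    - [[0.035,0.045,0.02],0,255]
    - [[0.07,0.085,0.02],0,255]
    - [[0.1,0.13,0.02],0,255]
    - [[0.13,0.17,0.02],0,255]
    - [[0.15,0.2,0.02],0,255]

```text
t: 1.72
tcp_pos: [0.3861, -0.4299, 0.2513]
orientation: [[0.916, 0.401, 0.001], [0.401, -0.916, -0.001], [0.0, 0.001, -1.0]]
wrist_force: [0.1, 0.3, 1.0]
finger_gap: 0.0255
```

>>> servo_tool:
  plan:
    - [[0.03,0.02,0],0,255]
    - [[0.065,0.045,0],0,255]
    - [[0.1,0.07,0],0,255]
    - [[0.13,0.1,0],0,255]
    - [[0.16,0.12,0],0,255]

```text
t: 2.13
tcp_pos: [0.5475, -0.3075, 0.2518]
orientation: [[0.916, 0.402, 0.001], [0.402, -0.916, -0.0], [0.001, 0.001, -1.0]]
wrist_force: [0.2, -1.2, 0.6]
finger_gap: -0.0001
```

>>> servo_tool:
  plan:
    - [[0.03,0.03,-0.01],0,255]
    - [[0.06,0.06,-0.02],0,255]
    - [[0.08,0.09,-0.04],0,255]
    - [[0.08,0.09,-0.06],0,255]
    - [[0.08,0.09,-0.07],0,255]

```text
t: 2.55
tcp_pos: [0.6284, -0.2127, 0.1786]
orientation: [[0.913, 0.407, -0.001], [0.407, -0.913, 0.002], [-0.0, -0.003, -1.0]]
wrist_force: [-0.5, 0.1, 0.2]
finger_gap: 0.0003
```

Run:
```python
from h import *
save('scene','s1.png'); print(robot.read_state()['tcp_pos'],robot.read_state()['finger_gap'])
a=cv2.imread('pics/s1.png')[60:340,180:480]; cv2.imwrite('pics/s1c.png',cv2.resize(a,None,fx=2.1,fy=2.1))
```

```text
[ 0.62648884 -0.21550197  0.1773985 ] -0.00010422890979167024
```

View pics/s1c.png

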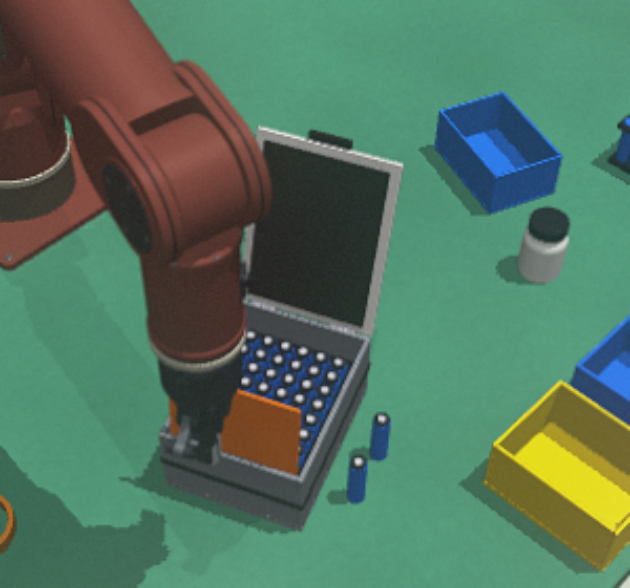

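>>> servo_tool:
  plan:
    - [[-0.009,0.022,0],0,255]
    - [[-0.017,0.04,0],0,255]
    - [[-0.022,0.052,0],0,255]
    - [[-0.027,0.06,0],0,255]
    - [[-0.031,0.068,-0.001],0,255]

```text
t: 3.02
tcp_pos: [0.5955, -0.1485, 0.1777]
orientation: [[0.915, 0.403, -0.002], [0.403, -0.915, 0.0], [-0.002, -0.001, -1.0]]
wrist_force: [1.9, -1.3, 1.0]
finger_gap: -0.0001
```

>>> servo_tool:
  plan:
    - [[-0.003,0.007,-0.002],0,255]
    - [[-0.005,0.013,-0.004],0,255]
    - [[-0.008,0.019,-0.007],0,255]
    - [[-0.01,0.025,-0.01],0,255]
    - [[-0.012,0.03,-0.013],0,255]

```text
t: 3.43
tcp_pos: [0.5832, -0.1181, 0.1643]
orientation: [[0.915, 0.403, -0.002], [0.403, -0.915, 0.0], [-0.002, -0.001, -1.0]]
wrist_force: [-0.2, -1.0, 0.7]
finger_gap: -0.0003
```

Run:
```python
from h import *
save('scene','s2.png'); save('top','t2.png');print(robot.read_state()['tcp_pos'])
a=cv2.imread('pics/s2.png')[60:340,180:480];b=cv2.imread('pics/t2.png')[120:400,180:480]; cv2.imwrite('pics/s2c.png',cv2.resize(np.hstack([a,b]),None,fx=1.33,fy=1.33))
```

```text
[ 0.58284984 -0.11730677  0.16382982]
```

View pics/s2c.png

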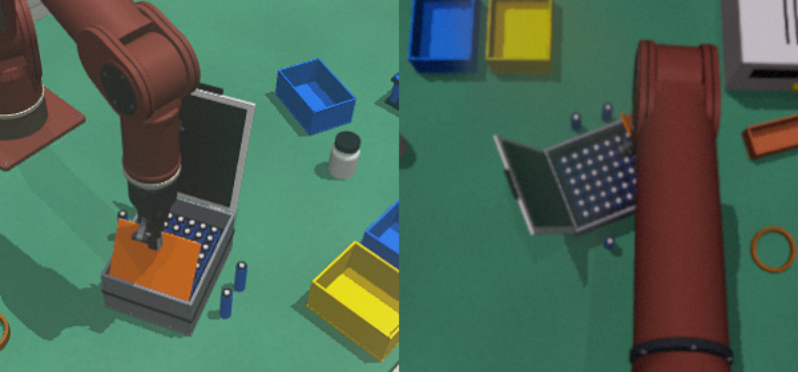

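>>> servo_tool:
  plan:
    - [[-0.004,0.009,-0.008],0,255]
    - [[-0.007,0.017,-0.015],0,255]
    - [[-0.01,0.024,-0.023],0,255]
    - [[-0.012,0.029,-0.031],0,255]
    - [[-0.014,0.033,-0.038],0,255]

```text
t: 3.95
tcp_pos: [0.5684, -0.083, 0.1247]
orientation: [[0.914, 0.405, -0.004], [0.405, -0.914, 0.001], [-0.003, -0.003, -1.0]]
wrist_force: [0.7, 0.4, 1.1]
finger_gap: 0.0001
```

>>> servo_tool:
  plan:
    - [[-0.001,0.003,-0.008],0,255]
    - [[-0.002,0.006,-0.016],0,255]
    - [[-0.003,0.008,-0.024],0,255]
    - [[-0.003,0.009,-0.031],0,255]
    - [[-0.004,0.01,-0.036],0,255]

```text
t: 4.37
tcp_pos: [0.5642, -0.073, 0.0876]
orientation: [[0.914, 0.405, -0.005], [0.405, -0.914, 0.001], [-0.004, -0.003, -1.0]]
wrist_force: [0.1, -0.2, 0.5]
finger_gap: -0.0005
```

>>> servo_tool:
  plan:
    - [[0,0,-0.002],0,255]
    - [[0,0,-0.003],0,255]
    - [[0,0,-0.004],0,255]
    - [[0,0,-0.005],0,255]
    - [[0,0,-0.005],0,255]

```text
t: 4.78
tcp_pos: [0.5643, -0.0728, 0.0852]
orientation: [[0.914, 0.405, -0.004], [0.405, -0.914, 0.001], [-0.003, -0.003, -1.0]]
wrist_force: [-12.0, 2.3, 26.0]
finger_gap: -0.0
```

Run:
```python
from h import *
save('scene','s3.png'); print(robot.read_state()['tcp_pos'],robot.read_state()['wrist_force'])
a=cv2.imread('pics/s3.png')[110:320,220:400]; cv2.imwrite('pics/s3c.png',cv2.resize(a,None,fx=2.8,fy=2.8))
```

```text
[ 0.56433857 -0.07281717  0.08517192] [-12.69317007   2.96146123  26.59945992]
```

View pics/s3c.png

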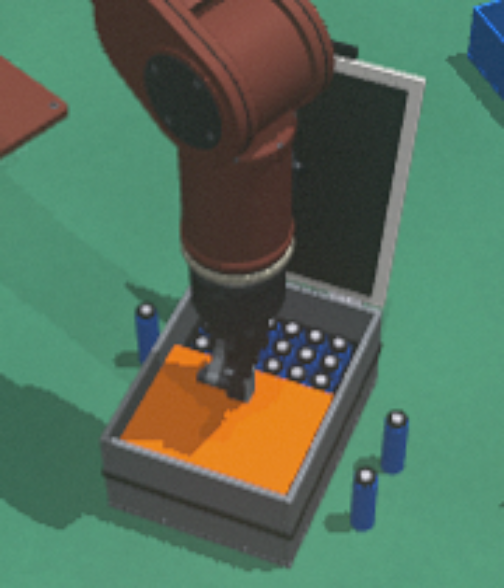

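>>> servo_tool:
  plan:
    - [[0,0,0.02],0,255]
    - [[0,0,0.055],0,255]
    - [[0,0,0.09],0,255]
    - [[0,0,0.125],0,255]
    - [[0,0,0.16],0,255]

```text
t: 5.25
tcp_pos: [0.5641, -0.0729, 0.2469]
orientation: [[0.915, 0.405, -0.004], [0.405, -0.915, 0.001], [-0.003, -0.003, -1.0]]
wrist_force: [1.0, -0.4, 0.1]
finger_gap: -0.0001
```

>>> servo_tool:
  plan:
    - [[0,0,0.035],0,255]
    - [[0,0,0.07],0,255]
    - [[0,0,0.105],0,255]
    - [[0,0,0.14],0,255]
    - [[0,0,0.155],0,255]

```text
t: 5.67
tcp_pos: [0.5648, -0.073, 0.4069]
orientation: [[0.915, 0.404, 0.002], [0.404, -0.915, 0.0], [0.002, 0.0, -1.0]]
wrist_force: [0.2, 0.8, 0.2]
finger_gap: 0.0
```

Run:
```python
from h import *
save('scene','s4.png'); save('top','t4.png');print(robot.read_state()['tcp_pos'],robot.read_state()['q'])
a=cv2.imread('pics/s4.png')[40:320,180:480];b=cv2.imread('pics/t4.png')[120:400,180:480]; cv2.imwrite('pics/s4c.png',cv2.resize(np.hstack([a,b]),None,fx=1.33,fy=1.33))
```

```text
[ 0.56512535 -0.07297013  0.40533683] [ 0.32068363  0.15410957 -0.31506929  1.34237359  0.04710781  1.65090197
 -1.14162213]
```

View pics/s4c.png

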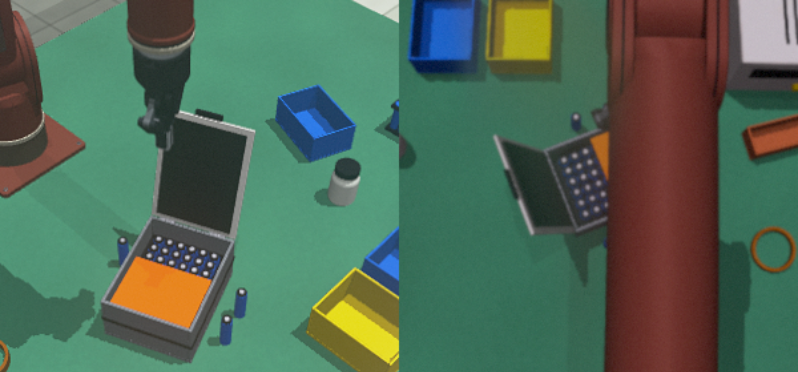

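>>> servo_tool:
  plan:
    - [[-0.014,0.034,0],0,255]
    - [[-0.028,0.068,0],0,255]
    - [[-0.042,0.102,0],0,255]
    - [[-0.056,0.136,0],0,255]
    - [[-0.07,0.17,0],0,255]

```text
t: 6.18
tcp_pos: [0.494, 0.0983, 0.404]
orientation: [[0.915, 0.404, 0.0], [0.404, -0.915, 0.0], [0.0, -0.0, -1.0]]
wrist_force: [0.2, -0.0, 0.2]
finger_gap: 0.0
```

>>> servo_tool:
  plan:
    - [[-0.014,0.034,0],0,255]
    - [[-0.028,0.068,0],0,255]
    - [[-0.036,0.088,0],0,255]
    - [[-0.036,0.088,0],0,255]
    - [[-0.036,0.088,0],0,255]

```text
t: 6.6
tcp_pos: [0.4573, 0.1871, 0.4031]
orientation: [[0.914, 0.406, -0.001], [0.406, -0.914, -0.0], [-0.001, -0.0, -1.0]]
wrist_force: [0.8, -0.1, -0.7]
finger_gap: -0.0
```

Run:
```python
from h import *
save('scene','s5.png'); save('top','t5.png');print(robot.read_state()['tcp_pos'],robot.read_state()['q'])
a=cv2.imread('pics/s5.png')[40:320,180:480];b=cv2.imread('pics/t5.png')[120:400,180:480]; cv2.imwrite('pics/s5c.png',cv2.resize(np.hstack([a,b]),None,fx=1.33,fy=1.33))
```

```text
[0.45837188 0.18505736 0.40310348] [ 0.07204397  0.00521426 -0.54218655  1.50245721  0.00265651  1.63565531
 -1.62647241]
```

View pics/s5c.png

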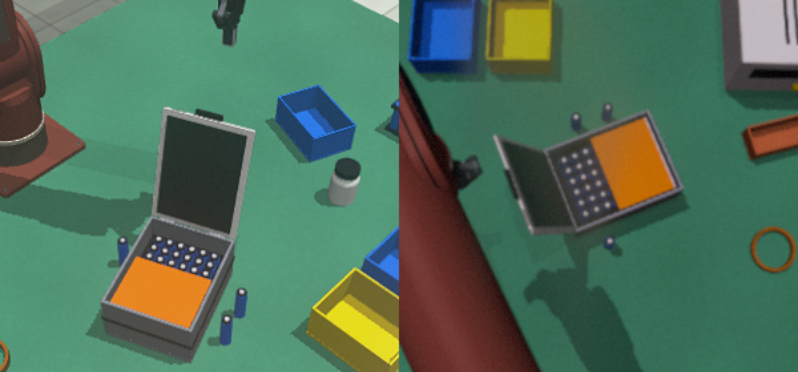

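>>> servo_tool:
  plan:
    - [[0,0,-0.03],0,255]
    - [[0,0,-0.06],0,255]
    - [[0,0,-0.09],0,255]
    - [[0,0,-0.12],0,255]
    - [[0,0,-0.128],0,255]

```text
t: 7.12
tcp_pos: [0.4571, 0.1825, 0.2703]
orientation: [[0.916, 0.4, -0.007], [0.4, -0.916, -0.003], [-0.007, -0.0, -1.0]]
wrist_force: [-0.8, 0.3, -0.3]
finger_gap: 0.0
```

Run:
```python
from fit import *
p=r.x
c=robot.read_state()['tcp_pos'];print(c)
s=save('scene','s6.png')
print('up2',W(p,(0,.19,.275))-c)
for th in list(np.arange(1.6,-.01,-.1)):
    rr=.178+.012*(1.6-th)/1.6
    w=W(p,(0,.11-rr*np.cos(th)+.006*np.sin(th)+.015,.1+rr*np.sin(th)+.006*np.cos(th)))
    print(round(th,2),np.round(w,3),np.round(w-c,3)); 
a=cv2.imread('pics/s6.png')[40:320,180:480]; cv2.imwrite('pics/s6c.png',cv2.resize(a,None,fx=2,fy=2))
```

```text
[0.45805189 0.18352023 0.27371967]
up2 [ 0.02752741 -0.06618345  0.00128033]
1.6 [0.506 0.068 0.278] [ 0.048 -0.116  0.004]
1.5 [0.513 0.051 0.279] [ 0.055 -0.132  0.005]
1.4 [0.52  0.035 0.278] [ 0.062 -0.149  0.004]
1.3 [0.527 0.018 0.275] [ 0.069 -0.165  0.002]
1.2 [0.533 0.002 0.271] [ 0.075 -0.182 -0.003]
1.1 [ 0.54  -0.014  0.265] [ 0.082 -0.197 -0.009]
1.0 [ 0.546 -0.029  0.257] [ 0.088 -0.213 -0.017]
0.9 [ 0.552 -0.044  0.247] [ 0.094 -0.227 -0.026]
0.8 [ 0.558 -0.057  0.236] [ 0.1   -0.241 -0.038]
0.7 [ 0.563 -0.07   0.224] [ 0.105 -0.253 -0.05 ]
0.6 [ 0.568 -0.081  0.21 ] [ 0.11  -0.264 -0.064]
0.5 [ 0.572 -0.091  0.195] [ 0.114 -0.275 -0.079]
0.4 [ 0.576 -0.1    0.178] [ 0.118 -0.283 -0.095]
0.3 [ 0.579 -0.107  0.161] [ 0.121 -0.29  -0.113]
0.2 [ 0.581 -0.112  0.143] [ 0.123 -0.296 -0.13 ]
0.1 [ 0.582 -0.116  0.125] [ 0.124 -0.3   -0.149]
-0.0 [ 0.583 -0.118  0.106] [ 0.125 -0.302 -0.168]
```

View pics/s6c.png

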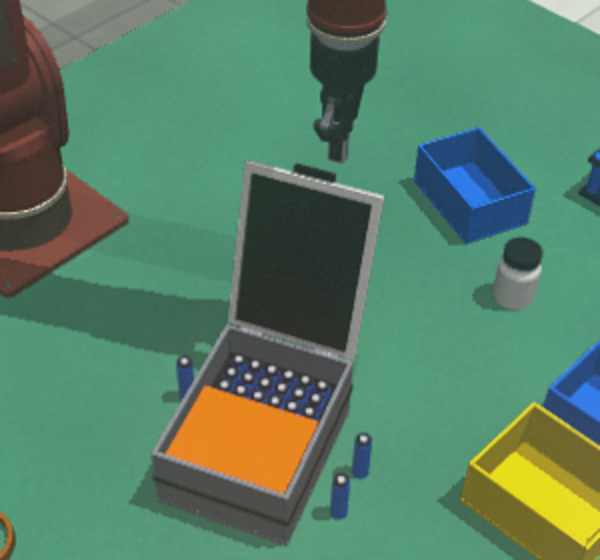

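>>> servo_tool:
  plan:
    - [[0.009,-0.022,0],0,255]
    - [[0.018,-0.044,0],0,255]
    - [[0.025,-0.06,0],0,255]
    - [[0.03,-0.073,0],0,255]
    - [[0.035,-0.085,0],0,255]

```text
t: 7.68
tcp_pos: [0.4955, 0.1015, 0.2851]
orientation: [[0.915, 0.403, 0.008], [0.403, -0.915, 0.002], [0.008, 0.001, -1.0]]
wrist_force: [-29.8, 3.7, 63.0]
finger_gap: 0.0001
```

Run:
```python
from h import *
save('scene','s7.png'); st=robot.read_state(); print(st['tcp_pos'],st['wrist_force'])
a=cv2.imread('pics/s7.png')[40:320,180:480]; cv2.imwrite('pics/s7c.png',cv2.resize(a,None,fx=2,fy=2))
```

```text
[0.4966871  0.09854528 0.28584466] [-24.58897992   0.51261431  52.305187  ]
```

View pics/s7c.png

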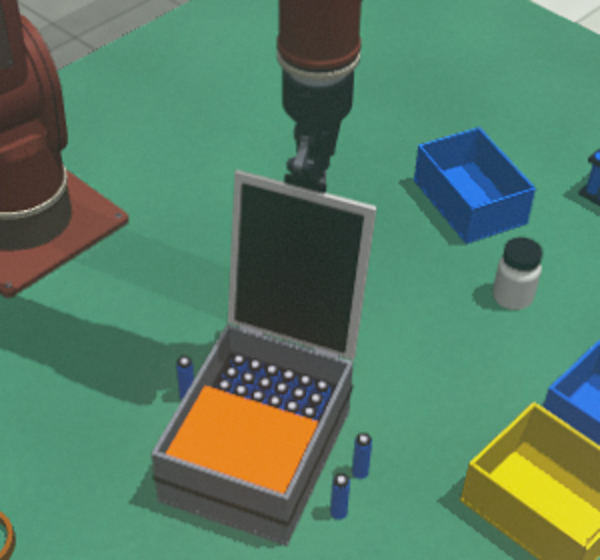

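>>> servo_tool:
  plan:
    - [[0,0,0.01],0,255]
    - [[-0.002,0.004,0.018],0,255]
    - [[-0.004,0.01,0.022],0,255]
    - [[-0.004,0.01,0.024],0,255]
    - [[-0.004,0.01,0.024],0,255]

```text
t: 8.15
tcp_pos: [0.4928, 0.1092, 0.3103]
orientation: [[0.916, 0.401, 0.01], [0.401, -0.916, 0.001], [0.01, 0.003, -1.0]]
wrist_force: [0.1, -0.1, 0.6]
finger_gap: -0.0
```

Run:
```python
from h import *
save('scene','s8.png'); st=robot.read_state(); print(st['tcp_pos'],st['wrist_force'])
a=cv2.imread('pics/s8.png')[80:200,270:390]; cv2.imwrite('pics/s8c.png',cv2.resize(a,None,fx=4.5,fy=4.5))
```

```text
[0.49263435 0.10870139 0.30960887] [ 0.4387241  -0.46963022 -0.14323292]
```

View pics/s8c.png

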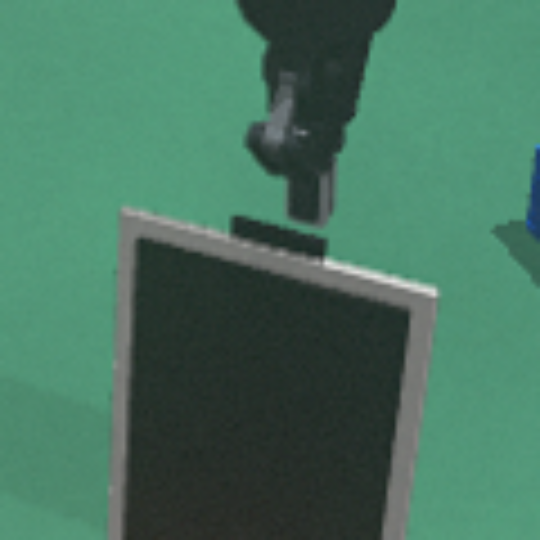

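Run:
```python
from fit import *
p=r.x
c=robot.read_state()['tcp_pos'];print(c)
for th in list(np.arange(1.6,-.01,-.1)):
    rr=.2-.008*(1.6-th)/1.6
    w=W(p,(0,.11-rr*np.cos(th)+.006*np.sin(th)+.015,.1+rr*np.sin(th)+.006*np.cos(th)))
    print(round(th,2),np.round(w,3),np.round(w-c,3));
```

```text
[0.49248761 0.10831328 0.30904566]
1.6 [0.506 0.068 0.3  ] [ 0.013 -0.04  -0.009]
1.5 [0.514 0.05  0.299] [ 0.021 -0.059 -0.01 ]
1.4 [0.521 0.032 0.297] [ 0.029 -0.077 -0.012]
1.3 [0.529 0.014 0.293] [ 0.036 -0.095 -0.016]
1.2 [ 0.536 -0.004  0.287] [ 0.043 -0.112 -0.022]
1.1 [ 0.543 -0.021  0.279] [ 0.05  -0.129 -0.03 ]
1.0 [ 0.549 -0.036  0.269] [ 0.057 -0.145 -0.04 ]
0.9 [ 0.556 -0.051  0.258] [ 0.063 -0.159 -0.051]
0.8 [ 0.561 -0.065  0.245] [ 0.069 -0.173 -0.064]
0.7 [ 0.566 -0.077  0.231] [ 0.074 -0.186 -0.079]
0.6 [ 0.571 -0.088  0.215] [ 0.078 -0.197 -0.094]
0.5 [ 0.575 -0.098  0.199] [ 0.082 -0.206 -0.111]
0.4 [ 0.578 -0.106  0.181] [ 0.086 -0.214 -0.128]
0.3 [ 0.581 -0.112  0.163] [ 0.088 -0.22  -0.146]
0.2 [ 0.583 -0.116  0.144] [ 0.09  -0.225 -0.165]
0.1 [ 0.584 -0.119  0.125] [ 0.091 -0.227 -0.184]
-0.0 [ 0.584 -0.12   0.106] [ 0.092 -0.228 -0.203]
```

>>> servo_tool:
  plan:
    - [[0.004,-0.01,-0.002],0,255]
    - [[0.007,-0.017,-0.006],0,255]
    - [[0.01,-0.025,-0.006],0,255]
    - [[0.014,-0.034,-0.006],0,255]
    - [[0.018,-0.043,-0.006],0,255]

```text
t: 8.72
tcp_pos: [0.5107, 0.0642, 0.3029]
orientation: [[0.917, 0.4, 0.007], [0.4, -0.917, 0.001], [0.007, 0.002, -1.0]]
wrist_force: [-2.3, 1.9, 1.7]
finger_gap: 0.0
```

Run:
```python
from h import *
save('scene','s9.png'); st=robot.read_state(); print(st['tcp_pos'],st['wrist_force'])
a=cv2.imread('pics/s9.png')[80:230,250:400]; cv2.imwrite('pics/s9c.png',cv2.resize(a,None,fx=3.5,fy=3.5))
```

```text
[0.51153436 0.06188366 0.30282235] [ 1.348584   -0.32010206  0.49265417]
```

View pics/s9c.png

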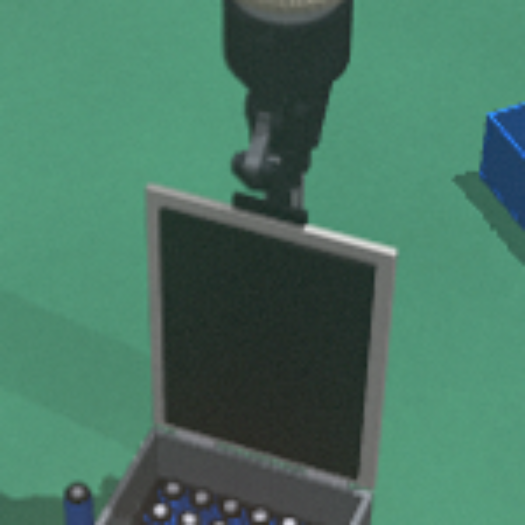

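>>> servo_tool:
  plan:
    - [[0.005,-0.014,-0.004],0,255]
    - [[0.01,-0.028,-0.006],0,255]
    - [[0.015,-0.041,-0.008],0,255]
    - [[0.02,-0.054,-0.012],0,255]
    - [[0.025,-0.066,-0.016],0,255]

```text
t: 9.18
tcp_pos: [0.5371, -0.0054, 0.2867]
orientation: [[0.918, 0.397, 0.008], [0.397, -0.918, -0.0], [0.007, 0.004, -1.0]]
wrist_force: [-1.3, 1.2, 1.6]
finger_gap: 0.0
```

Run:
```python
from h import *
save('scene','s10.png'); st=robot.read_state(); print(st['tcp_pos'],st['wrist_force'])
a=cv2.imread('pics/s10.png')[80:280,240:400]; cv2.imwrite('pics/s10c.png',cv2.resize(a,None,fx=3,fy=3))
```

```text
[ 0.53740605 -0.00841915  0.28548971] [ 0.66238075 -1.96731142 -0.60784745]
```

View pics/s10c.png

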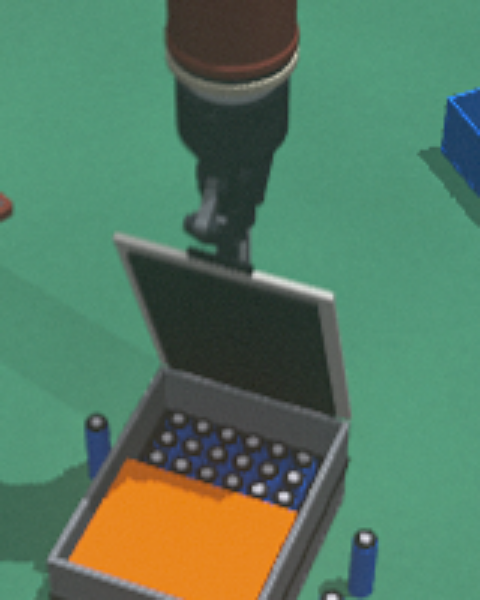

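>>> servo_tool:
  plan:
    - [[0.005,-0.013,-0.006],0,255]
    - [[0.012,-0.028,-0.016],0,255]
    - [[0.018,-0.042,-0.027],0,255]
    - [[0.024,-0.056,-0.04],0,255]
    - [[0.029,-0.068,-0.054],0,255]

```text
t: 9.65
tcp_pos: [0.567, -0.0785, 0.23]
orientation: [[0.919, 0.393, 0.007], [0.393, -0.92, -0.002], [0.006, 0.004, -1.0]]
wrist_force: [0.6, 0.5, 1.8]
finger_gap: -0.0001
```

Run:
```python
from h import *
save('scene','s11.png'); st=robot.read_state(); print(st['tcp_pos'],st['wrist_force'])
a=cv2.imread('pics/s11.png')[80:280,240:400]; cv2.imwrite('pics/s11c.png',cv2.resize(a,None,fx=3,fy=3))
```

```text
[ 0.56600149 -0.08125245  0.22649122] [-1.54978476 -1.64894242 -3.12121757]
```

View pics/s11c.png

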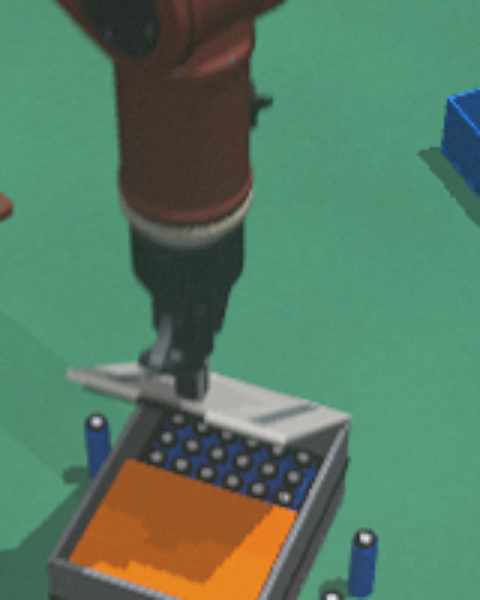

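>>> servo_tool:
  plan:
    - [[0.004,-0.007,-0.012],0,255]
    - [[0.008,-0.016,-0.027],0,255]
    - [[0.011,-0.023,-0.042],0,255]
    - [[0.013,-0.028,-0.057],0,255]
    - [[0.015,-0.032,-0.072],0,255]

```text
t: 10.12
tcp_pos: [0.5809, -0.1144, 0.1531]
orientation: [[0.921, 0.39, 0.002], [0.39, -0.921, -0.003], [0.001, 0.003, -1.0]]
wrist_force: [-0.6, -0.2, 1.6]
finger_gap: -0.0
```

>>> servo_tool:
  plan:
    - [[0.002,-0.003,-0.01],0,255]
    - [[0.003,-0.005,-0.02],0,255]
    - [[0.003,-0.006,-0.029],0,255]
    - [[0.003,-0.006,-0.036],0,255]
    - [[0.003,-0.007,-0.043],0,255]

```text
t: 10.53
tcp_pos: [0.584, -0.1212, 0.1096]
orientation: [[0.921, 0.39, 0.002], [0.39, -0.921, -0.003], [0.001, 0.003, -1.0]]
wrist_force: [-0.3, 0.6, 1.2]
finger_gap: -0.0001
```

Run:
```python
from h import *
save('scene','s12.png'); st=robot.read_state(); print(st['tcp_pos'],st['wrist_force'])
a=cv2.imread('pics/s12.png')[100:320,230:390]; cv2.imwrite('pics/s12c.png',cv2.resize(a,None,fx=2.7,fy=2.7))
```

```text
[ 0.58332606 -0.12126494  0.10831916] [-1.0250112   0.20443603 -0.67312217]
```

View pics/s12c.png

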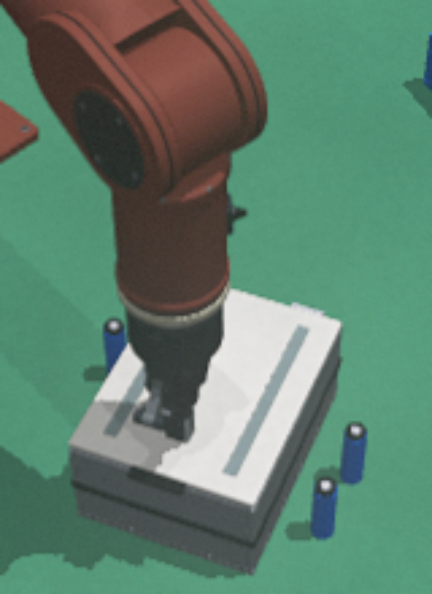

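Nearly shut; press firmly to the stop.

>>> servo_tool:
  plan:
    - [[0,0,-0.002],0,255]
    - [[0,0,-0.003],0,255]
    - [[0,0,-0.004],0,255]
    - [[0,0,-0.005],0,255]
    - [[0,0,-0.005],0,255]

```text
t: 11.0
tcp_pos: [0.5836, -0.1212, 0.1058]
orientation: [[0.921, 0.39, 0.002], [0.39, -0.921, -0.003], [0.0, 0.003, -1.0]]
wrist_force: [-8.7, 1.1, 17.2]
finger_gap: 0.0004
```

Run:
```python
from h import *
st=robot.read_state(); print(st['tcp_pos'],st['wrist_force'])
```

```text
[ 0.58357385 -0.12123485  0.10580853] [-8.74318213  1.08728795 17.21233248]
```

At the stop with 17 N at z = 0.1058. Now I'll retreat straight up and away.

>>> servo_tool:
  plan:
    - [[0,0,0.01],0,255]
    - [[0,0,0.04],0,255]
    - [[0,0,0.075],0,255]
    - [[0,0,0.11],0,255]
    - [[0,0,0.145],0,255]

```text
t: 11.42
tcp_pos: [0.5834, -0.1208, 0.2531]
orientation: [[0.921, 0.391, 0.002], [0.391, -0.921, -0.003], [0.001, 0.004, -1.0]]
wrist_force: [0.4, -0.1, -0.6]
finger_gap: -0.0001
```

>>> servo_tool:
  plan:
    - [[-0.02,-0.03,0.02],0,255]
    - [[-0.04,-0.06,0.02],0,255]
    - [[-0.06,-0.09,0.02],0,255]
    - [[-0.08,-0.12,0.02],0,255]
    - [[-0.1,-0.15,0.02],0,255]

```text
t: 11.83
tcp_pos: [0.4825, -0.2718, 0.2742]
orientation: [[0.92, 0.391, 0.004], [0.391, -0.92, -0.004], [0.002, 0.005, -1.0]]
wrist_force: [0.9, -0.6, 0.5]
finger_gap: -0.0002
```

>>> servo_tool:
  plan:
    - [[-0.02,-0.03,0],0,255]
    - [[-0.04,-0.06,0],0,255]
    - [[-0.06,-0.09,0],0,255]
    - [[-0.07,-0.1,0],0,255]
    - [[-0.07,-0.1,0],0,255]

```text
t: 12.25
tcp_pos: [0.4092, -0.3756, 0.2748]
orientation: [[0.923, 0.385, 0.004], [0.385, -0.923, -0.005], [0.001, 0.006, -1.0]]
wrist_force: [0.9, -0.5, 0.1]
finger_gap: -0.0
```

Run:
```python
from h import *
S=save('scene','s13.png');T=save('top','t13.png'); st=robot.read_state(); print(st['tcp_pos'],st['wrist_force'])
a=cv2.imread('pics/s13.png')[100:340,200:400];b=cv2.imread('pics/t13.png')[160:340,220:420]
cv2.imwrite('pics/s13c.png',np.hstack([cv2.resize(a,(400,480)),cv2.resize(b,(400,360),interpolation=cv2.INTER_CUBIC)[:,:,:] if 0 else cv2.copyMakeBorder(cv2.resize(b,(400,360)),0,120,0,0,cv2.BORDER_CONSTANT)]))
```

```text
[ 0.41263191 -0.37166133  0.27467291] [ 0.507895    0.84997531 -0.59055485]
```

View pics/s13c.png

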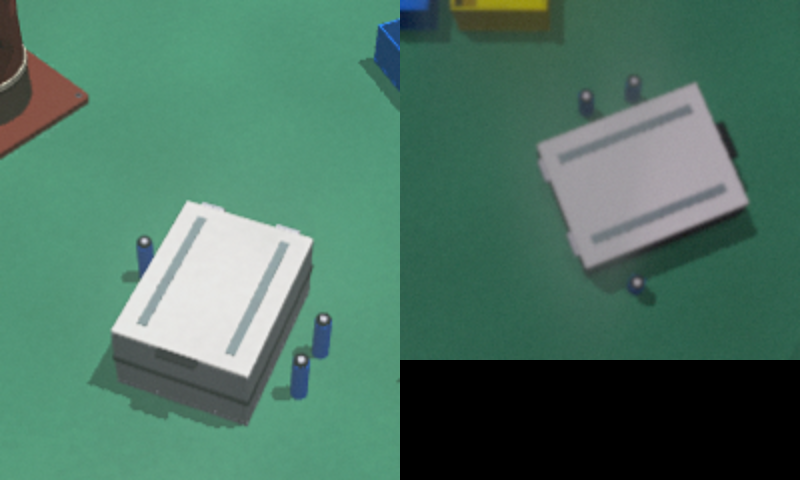

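```bash
python3 -c "
from h import *
print(robot.close_job())"
```

```text
the job is handed in; nothing more can be done
None
```

The case is closed and I've handed the job in at about 12.3 s. I pushed the orange flap down first, then the white cover, with the fingers shut throughout so nothing was pinched.

- **Flap:** it folded down until the fingertips stopped on it at 26 N and z = 0.085 m. A flat flap should be at 0.086 m. The pictures showed it lying flat before I touched the cover.
- **Cover:** it was pressed shut to its stop at 17 N and z = 0.1058 m, against 0.106 m when shut. The last pictures from both cameras show it closed.
- **Cells and clearance:** the three loose cells are still standing where they were. The arm ended clear, with the wrist force near zero. The last views were cropped around the case, so I did not compare the tray, tape, driver, jar or bin there. I did not move the arm near them.
- **One thing went wrong:** on the first push, the cover's free edge (probably its tab) caught under the gripper's finger linkage. The wrist force I read reached about 70 N, under the 120 N limit. I backed off, went 24 mm higher and pushed again without trouble. If that contact counts as the gripper's body, it may have passed the 40 N limit. I can't tell from the readings.

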